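Unpin the coral craft box and park its lock pins in their colour notches

ROBOT

A 7-joint arm with a two-finger parallel gripper is mounted at the origin on the work surface. World frame = base frame: x ahead of the robot, y to its left, z up, the work surface at z = 0. Lengths are in mm, angles in rad, forces in N, time in s.
With the tool pointing down it reaches from about 400 to 750 mm from the base axis. Payload 19.5 kg.
Tool frame: the origin (TCP) lies between the finger pads; the fingertips stand 17 mm ahead of it and the grasp point (between the pads) lies 2 mm behind it; z points along the fingers, y is the line along which they close (so a half turn about z gives the same grasp; the last joint's range is limited). The gripper opens to 85 mm and grips with 20 to 120 N. Pads are 22 mm wide; open, the fingers measure 114 mm over their backs; the gripper's body (76 mm by 85 mm) begins 54 mm behind the grasp point. The pads swing forward as they close: fully open they stand 13 mm farther back than shut.
Start: joints at [-1.176, 0.707, -0.028, 1.485, 0.022, 0.951, -0.075], TCP at [243.234, 520.993, 248.268] pointing down, gripper open.
Joint ranges: [-2.71, 2.71], [-0.32, 2.16], [-1.57, 1.52], [0, 2.45], [-1.46, 4.6], [0, 2.02], [-2.83, 2.83]. Speed limits (rad/s): [1.89, 1.89, 2.57, 2.57, 3.01, 3.01, 3.01].

INTERFACE

Orientations are given as a rotation vector (axis times angle).
In Python, from plant import arm gives the robot as it stands.
- The arm moves only by the shell command python3 -m creep 'ROWS' [FORCE]. ROWS is JSON, a list of rows, each an object of numbers: "dx", "dy", "dz": the shift along the tool's x, y, z in units of 0.025 m (1.0 is 0.025 m); "wx", "wy", "wz": the turn, a rotation vector about the tool's x, y, z in units of 0.08 rad (1.0 is 0.08 rad); "claw": the opening, from 0 (shut) to 1 (fully open). In form: [{"dx": .., "dy": .., "dz": .., "wx": .., "wy": .., "wz": .., "claw": ..}, ...]. A call has 1 to 8 rows; each row shifts and turns the commanded pose from where the row before left it, along the tool's axes as they then stand; what a row does not reach is not made up. A row lasts 1/12 s, in which the tool goes at most 41.7 mm and 7.16 degrees, less where a joint would pass 70% of its speed; a pose out of reach is approached as far as the arm can. A call with a number of a shift or a turn outside -1 to 1 is refused whole. A call with a gripper value outside its range is refused whole. The fingers move at their own pace and stop on an object; FORCE is the grip in N (left out, the last holds). Time passes only in rows, so rows that do not move let the fingers close. It gives the time, the measured TCP pose, the force, the opening and the grip force at its end, in the units of the state.
- arm.sense(): the state, without advancing time (a new reading comes with each control period).
- arm.snapshot(name): name is "scene" or "top" or "wrist"; returns a dict with "img" (420x560x3 uint8, blue, green, red), "range_z" (420x560 float32, mm along the optical axis (not along the pixel's ray), 0 where there is no reading), "mtx" (3x3 intrinsics, pixels), "R" (3x3) and "t" (3): a world point X has camera coordinates R X + t; the wrist camera has in their place "tool_from_camera" (4x4, takes a point from camera to tool coordinates, whose origin is the TCP and whose axes are the flange's). Camera axes: x right, y down, z forward; pixel columns grow to the right and rows downward; lengths in mm; the calibration is good to about 2 mm. A picture is of the moment at which its call begins: read the wrist's pose just before it.
- arm.close_job(): hands the job in; it is judged then, once.
Trained networks look in a picture, given as the dict that the camera call returned (one of the last four; its "shot" number tells which), for a name from the list of things; names that differ only in an ending like _2 or _b are one class to them, and where a whole thing is asked for, a point or a joint stands for the part that bears it (a point fixed in the world has none). Each returns a list of dicts, best first, with "confidence" (0 to 1); they miss things now and then, are a little off and sometimes report something else, mostly with a low value. They report only what shows in the picture. A call takes as long as a camera call. They do not tell look-alikes from the thing itself.
- arm.search_frame(picture, target): "centre" ([x, y, z] in mm, in the coordinates of the camera as it stood for that picture, good to about 4 mm: the middle of the surface that is visible of it).
- arm.cut_out(picture, target): "pixels" (420x560 bool, what is visible of it).
- arm.spot_point(picture, target): "centre" ([x, y, z] in mm, in the coordinates of the camera as it stood for that picture, good to about 4 mm: a listed point, or the origin of a listed thing).
The state is a dict: "t": time; "qpos": joint angles; "qvel": joint speeds; "tau": joint torques, N m; "tcp_pos": TCP position; "eef_rot": TCP orientation; "force": force on the tool from outside, world axes, zero at the start; "ft_torque": the same for the moment, N m; "grip_width": finger opening in mm; "finger_force": force on a finger pad.
Only numpy, scipy, OpenCV 4.12 (cv2) and the standard library are available. Lean on these libraries where they do the work, as an engineer would, in place of code of your own. Each camera call takes 0.05 s, during which the arm holds its last target. There are 200 camera calls.

TASK

Unlock the coral box: draw both lock pins straight up out of its two front lugs and hang each one in the notch of its own colour on the beech crayon stand, slid in by its groove right to the back of the notch, hanging upright with its collar resting on the plate. Leave everything else on the counter where it stands.

Things in the scene. Friction and masses are not known exactly. Their poses are not given: they have to be found in the camera images.
- pin_yellow: Loose steel lock pin, 136 mm long, with a yellow knob, upright in either lug of the coral box. Origin at the shank's lower tip, z up the pin; round. Shank 20 mm diameter up to 63 mm, groove 12 mm diameter from 63 to 85, collar 32 mm diameter from 85 to 91, knob 28 mm diameter from 91 to 136 (grip it there). About 0.16 kg.
- pin_yellow_collar (a point): Point on the axis of the yellow pin at the underside of its collar, 85 mm above the tip; axes as the pin's.
- notch_yellow: Fixed level yellow plate, 8 mm thick, 64 wide, on the stand's front in either place; notch open to its -x. Origin: seat, on its top face 110 mm above the counter, 27 mm before the stand: a pin's axis when fully in. x into the stand, z up. Slot 17 mm wide back to the seat, flaring from x = -27 to the mouth at -42. Only the groove fits: enter from the mouth, collar 2 to 12 mm above the plate.
- pin_purple: Loose steel lock pin, 136 mm long, with a purple knob, upright in either lug of the coral box. Origin at the shank's lower tip, z up the pin; round. Shank 20 mm diameter up to 63 mm, groove 12 mm diameter from 63 to 85, collar 32 mm diameter from 85 to 91, knob 28 mm diameter from 91 to 136 (grip it there). About 0.16 kg.
- pin_purple_collar (a point): Point on the axis of the purple pin at the underside of its collar, 85 mm above the tip; axes as the pin's.
- notch_purple: Fixed level purple plate, 8 mm thick, 64 wide, on the stand's front in either place; notch open to its -x. Origin: seat, on its top face 110 mm above the counter, 27 mm before the stand: a pin's axis when fully in. x into the stand, z up. Slot 17 mm wide back to the seat, flaring from x = -27 to the mouth at -42. Only the groove fits: enter from the mouth, collar 2 to 12 mm above the plate.
- box: Fixed coral box, 120 x 200 mm (x, y), closed lid top 100 mm up. Origin at the centre of its underside, z up, front -x. Two front lugs, 50 mm square, from 45 to 100 mm up, have vertical bores 23 mm wide at x = -87, y = +70 and -70 mm, holding the pins (collars on the lug tops, tips 15 mm above the counter). Box and stand may swap sides.
- stand: Fixed beech wood crayon stand, a block 60 x 240 x 110 mm (x, y, z), origin at the centre of its underside, z up, front (with the two notch plates, 120 mm apart) to -x. Crayons stand in its top up to 165 mm above the counter.
- pot: Loose talavera pot (white with blue and orange, 112 mm wide, 105 mm high) with a rigid cactus up to 315 mm high, its arms reaching 65 mm to either side (y); between box and stand. Origin at the centre of its underside, z up. Leave it alone.
- tumbler: Loose stainless steel tumbler, 72 mm wide, 118 mm high, holding three wooden brushes that reach 245 mm high within 41 mm of its axis; nearest the robot. Origin at the centre of its underside, z up. Leave it alone.
- tin: Loose tin, 52 mm wide, 50 mm high, on the coral box's lid. Origin at the centre of its underside, z up. Leave it alone.
- paint: Loose white paint bottle, 56 mm wide, 170 mm high, behind the coral box. Origin at the centre of its underside, z up. Leave it alone.
- mug: Loose blue mug, 72 mm wide and 90 mm high with a handle at +y, behind the stand. Origin at the centre of its underside, z up. Leave it alone.
- tape: Loose roll of tape lying flat, 84 mm wide, 24 mm high, in front of the stand. Origin at the centre of its underside, z up. Leave it alone.
Things that resemble listed ones, but are neither listed nor needed, are in the scene too. Leave any white look-alike of the pin_purple alone. What is shaped like the pin_yellow but black is not meant.

How it is judged (in metres and radians):
On the way:
1. one of the pins has been drawn clear of the box and hangs in the notch of its own colour (((x of pin_yellow_collar in the frame of notch_yellow between -0.01 and 0.006 m and y of pin_yellow_collar in the frame of notch_yellow between -0.006 and 0.006 m and z of pin_yellow_collar in the frame of notch_yellow between -0.004 and 0.005 m and angle between pin_yellow's own z axis and vertical below 0.15 rad) or (x of pin_purple_collar in the frame of notch_purple between -0.01 and 0.006 m and y of pin_purple_collar in the frame of notch_purple between -0.006 and 0.006 m and z of pin_purple_collar in the frame of notch_purple between -0.004 and 0.005 m and angle between pin_purple's own z axis and vertical below 0.15 rad))), for 0.2 s.
At the end, for the whole second after the job is handed in: Both pins rest, released, each in the notch of its own colour: collar underside from 4 mm below to 5 mm above the plate's top, axis at most 10 mm short of the seat (6 mm past it) and within 6 mm of the centre line, within 0.15 rad of upright (x of pin_yellow_collar in the frame of notch_yellow between -0.01 and 0.006 m and y of pin_yellow_collar in the frame of notch_yellow between -0.006 and 0.006 m and z of pin_yellow_collar in the frame of notch_yellow between -0.004 and 0.005 m and angle between each of pin_yellow, pin_purple's own z axis and vertical below 0.15 rad and x of pin_purple_collar in the frame of notch_purple between -0.01 and 0.006 m and y of pin_purple_collar in the frame of notch_purple between -0.006 and 0.006 m and z of pin_purple_collar in the frame of notch_purple between -0.004 and 0.005 m and linear speed of each of pin_yellow, pin_purple below 0.02 m/s); the robot touches nothing.
It fails at once if the pot with cactus is shifted by more than 30 mm or tipped by more than 0.3 rad (distance of pot from where it was at the start of the episode above 0.03 m or angle between pot's own z axis and vertical above 0.3 rad).
It fails at once if the tumbler is shifted by more than 30 mm or tipped by more than 0.3 rad (distance of tumbler from where it was at the start of the episode above 0.03 m or angle between tumbler's own z axis and vertical above 0.3 rad).
It fails at once if the tin or the paint bottle is shifted by more than 30 mm or tipped by more than 0.3 rad (distance of any of tin, paint from where it was at the start of the episode above 0.03 m or angle between any of tin, paint's own z axis and vertical above 0.3 rad).
It fails at once if the mug or the tape is shifted by more than 30 mm or tipped by more than 0.3 rad (distance of any of mug, tape from where it was at the start of the episode above 0.03 m or angle between any of mug, tape's own z axis and vertical above 0.3 rad).
It also fails if it takes over 67 s, if anything falls off the work surface, if the arm or the gripper's body presses on something with over 40 N, if the wrist force passes 120 N, or if a joint passes its speed limit or range.

## Working session

There is one attempt and no reset: what is moved stays moved. The work goes in short steps, Python scripts to look and compute and a shell command to move; the robot and the scene stay as the last step left them, time stands still between calls to the robot, and variables do not carry over. Pictures are saved under pics/ and viewed, at most 10 in all, crops included, and the job is handed in when it is done.

```bash
mkdir -p pics; cat > h.py <<'E'
import numpy as np,cv2
from plant import arm
from scipy.spatial.transform import Rotation as Ro
def world(p,c): return np.array(p["R"]).T@(np.array(c)-np.array(p["t"]))
E
python3 - <<'E'
from h import *
s=arm.sense();print({k:np.round(v,3) for k,v in s.items()})
ims=[]
for n in ("scene","top"):
    p=arm.snapshot(n);cv2.imwrite(f"pics/{n}0.png",p["img"])
    print(n,np.round(-np.array(p["R"]).T@p["t"]))
    for t in "pin_yellow pin_yellow_collar notch_yellow pin_purple pin_purple_collar notch_purple box stand pot tumbler tin paint mug tape".split():
        try:
            r=arm.spot_point(p,t)
            print(t,[(np.round(world(p,d["centre"])).tolist(),round(d["confidence"],2)) for d in r[:3]])
        except Exception as e: print(t,e)
E
```

```text
{'t': np.float64(0.0), 'qpos': array([-1.176,  0.707, -0.028,  1.485,  0.022,  0.951, -0.076]), 'qvel': array([-0.001,  0.001,  0.002, -0.001,  0.001, -0.   ,  0.001]), 'tau': array([-0.0000e+00, -8.8319e+01,  1.2350e+00, -2.3616e+01,  1.7000e-02,
        7.0000e-03, -0.0000e+00]), 'tcp_pos': array([243.14 , 520.8  , 247.855]), 'eef_rot': array([-6.810e-01, -3.067e+00,  2.000e-03]), 'force': array([-0.257,  0.777, -0.286]), 'ft_torque': array([-0.011, -0.003,  0.024]), 'finger_force': np.float64(0.0), 'grip_width': np.float64(85.381)}
scene [1068. -436.  793.]
pin_yellow [([432.0, -211.0, 4.0], 0.78)]
pin_yellow_collar [([436.0, -211.0, 87.0], 0.68)]
notch_yellow [([528.0, 344.0, 113.0], 0.87), ([485.0, -314.0, 99.0], 0.27)]
pin_purple [([408.0, -333.0, 1.0], 0.97), ([487.0, -315.0, 101.0], 0.4)]
pin_purple_collar [([403.0, -337.0, 88.0], 0.83), ([488.0, -314.0, 100.0], 0.81), ([385.0, 326.0, -0.0], 0.41)]
notch_purple [([478.0, 229.0, 112.0], 0.54)]
box [([584.0, -270.0, 1.0], 0.66)]
stand [([556.0, 270.0, 0.0], 0.85)]
pot [([675.0, 5.0, 4.0], 0.85)]
tumbler [([387.0, 37.0, -5.0], 0
[... 343 characters left out ...]
w [([524.0, 348.0, 111.0], 0.72), ([674.0, 2.0, -4.0], 0.48), ([479.0, -315.0, 16.0], 0.31)]
pin_purple [([482.0, -315.0, 15.0], 0.73), ([407.0, -332.0, -0.0], 0.56), ([583.0, -261.0, 2.0], 0.46)]
pin_purple_collar [([484.0, -317.0, 99.0], 0.72), ([406.0, -325.0, 84.0], 0.69)]
notch_purple [([483.0, 233.0, 110.0], 0.74)]
box [([584.0, -264.0, -0.0], 0.93)]
stand [([555.0, 268.0, -4.0], 0.62)]
pot [([672.0, 5.0, -1.0], 0.64), ([600.0, -304.0, 97.0], 0.27)]
tumbler [([380.0, 38.0, 1.0], 0.76)]
tin [([601.0, -303.0, 96.0], 0.87)]
paint [([689.0, -284.0, -4.0], 0.63)]
mug [([634.0, 223.0, 3.0], 0.72)]
tape [([386.0, 328.0, -0.0], 0.82), ([520.0, -173.0, 100.0], 0.6), ([631.0, 219.0, 3.0], 0.54)]
```

View pics/scene0.png

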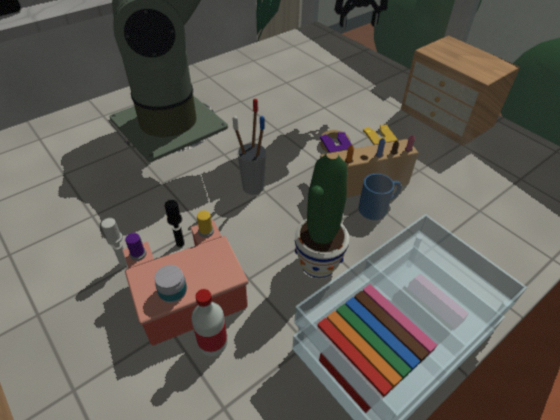

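View pics/top0.png

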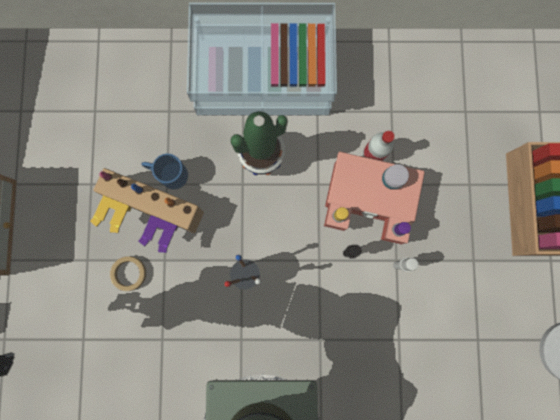

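Top view: the yellow pin at (342,214) and the purple at (402,229) sit in the coral lugs. The look-alikes, black (352,251) and white (409,264), stand on the counter in front. Notch plates: yellow (112,212), purple (160,232).

```bash
cat >> h.py <<'E'
def pts(p,m,Twc):
    v,u=np.nonzero(m&(p["range_z"]>0)); z=p["range_z"][v,u]; K=p["mtx"]
    c=np.c_[(u-K[0][2])*z/K[0][0],(v-K[1][2])*z/K[1][1],z]
    return c@Twc[:3,:3].T+Twc[:3,3]
def twc(p,s):
    if "R" in p:
        T=np.eye(4);T[:3,:3]=np.array(p["R"]).T;T[:3,3]=-T[:3,:3]@np.array(p["t"]);return T
    T=np.eye(4);T[:3,:3]=Ro.from_rotvec(s["eef_rot"]).as_matrix();T[:3,3]=s["tcp_pos"]
    return T@np.array(p["tool_from_camera"])
E
python3 - <<'E'
from h import *
s=arm.sense();print(np.round(Ro.from_rotvec(s["eef_rot"]).as_matrix(),3))
for n in ("top","wrist"):
    s=arm.sense();p=arm.snapshot(n);T=twc(p,s);
    if n=="wrist": print(np.round(p["tool_from_camera"],3),p["mtx"]); cv2.imwrite("pics/w0.png",p["img"])
    for t in "pin_yellow pin_purple notch_yellow notch_purple stand box".split():
        for d in arm.cut_out(p,t)[:2]:
            P=pts(p,d["pixels"],T)
            if len(P)<20: continue
            zt=np.percentile(P[:,2],90); Q=P[abs(P[:,2]-zt)<6][:,:2].astype(np.float32)
            print(n,t,round(d["confidence"],2),len(P),"ztop",round(zt),"mean",np.round(Q.mean(0),1),"rect",[np.round(a,1) for a in cv2.minAreaRect(Q)])
E
```

```text
[[-0.906  0.423 -0.   ]
 [ 0.423  0.906 -0.   ]
 [ 0.    -0.    -1.   ]]
top pin_yellow 0.61 199 ztop 137 mean [ 434.5 -206.8] rect [array([ 434.4, -207.2]), array([24.8, 24.5]), np.float64(89.3)]
top pin_yellow 0.48 177 ztop 152 mean [ 515.9 -176.2] rect [array([ 516.2, -176.5]), array([24.5, 25.6]), np.float64(36.0)]
top pin_purple 0.78 235 ztop 151 mean [ 483.6 -312.7] rect [array([ 483.6, -312.8]), array([25.9, 24.6]), np.float64(87.0)]
top pin_purple 0.59 161 ztop 152 mean [ 515.9 -176.2] rect [array([ 516.4, -176.3]), array([23.2, 25.9]), np.float64(45.1)]
top notch_yellow 0.89 737 ztop 112 mean [520.7 346.2] rect [array([517.1, 347.4]), array([67.4, 71. ]), np.float64(67.4)]
top notch_yellow 0.36 222 ztop 151 mean [ 483.7 -312.6] rect [array([ 483.6, -313.3]), array([25. , 24.6]), np.float64(87.0)]
top notch_purple 0.97 728 ztop 112 mean [476.3 235.1] rect [array([472.6, 236.8]), array([65.1, 70.6]), np.float64(68.7)]
top stand 0.71 2955 ztop 114 mean [552.6 264.5] rect [array([554.3, 267.5]), array([239.3,  61.4]), np.float64(67.9)]
top box 0.56 5432 ztop 102 mean [ 570.6 -256.2] rect [array([ 560.3, -259.2]), array([205.3, 175.1]), np.float64(76.6)]
[[ 1.00000e-03 -9.64000e-01 -2.66000e-01  6.74500e+01]
 [ 1.00000e+00  1.00000e-03  1.00000e-03 -3.27000e-01]
 [-0.00000e+00 -2.66000e-01  9.64000e-01 -1.25191e+02]
 [ 0.00000e+00  0.00000e+00  0.00000e+00  1.00000e+00]] [[339.58391864   0.         279.83237384]
 [  0.         339.58391864 209.30467392]
 [  0.           0.           1.        ]]
```

View pics/w0.png

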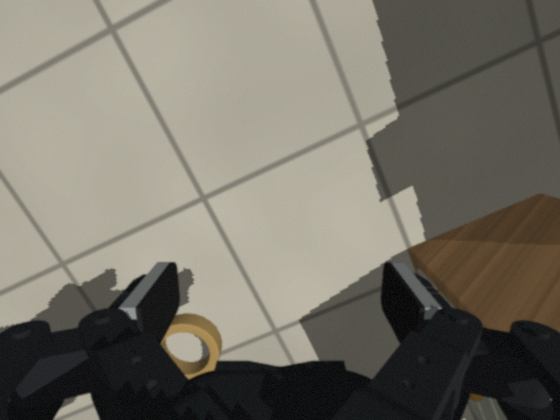

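```bash
python3 -m creep '[{"dx":-0.9,"dy":-0.3,"dz":-0.3,"wz":-0.08},{"dx":-0.9,"dy":-0.3,"dz":-0.3,"wz":-0.08},{"dx":-0.9,"dy":-0.3,"dz":-0.3,"wz":-0.08},{"dx":-0.9,"dy":-0.3,"dz":-0.3,"wz":-0.08},{"dx":-0.9,"dy":-0.3,"dz":-0.3,"wz":-0.08},{"dx":-0.9,"dy":-0.3,"dz":-0.3,"wz":-0.08},{"dx":-0.9,"dy":-0.3,"dz":-0.3,"wz":-0.08},{"dx":-0.9,"dy":-0.3,"wz":-0.08}]' 30
python3 -m creep '[{"dx":-0.9,"dy":-0.3},{"dx":-0.9,"dy":-0.3},{"dx":-0.9,"dy":-0.3},{"dx":-0.9,"dy":-0.3},{"dx":-0.9,"dy":-0.3},{"dx":-0.9,"dy":-0.3},{},{}]'
cat > look.py <<'E'
import sys
from h import *
s=arm.sense();R=Ro.from_rotvec(s["eef_rot"]).as_matrix()
print("tcp",np.round(s["tcp_pos"],1),"yaw x",round(np.degrees(np.arctan2(R[1,0],R[0,0])),2),"tilt",np.round(R[:2,2],4),"t",round(s["t"],2))
p=arm.snapshot("wrist");T=twc(p,s);cv2.imwrite(f"pics/{sys.argv[1]}.png",p["img"])
for t in sys.argv[2:]:
    for d in arm.cut_out(p,t)[:2]:
        P=pts(p,d["pixels"],T)
        if len(P)<20: continue
        zt=np.percentile(P[:,2],85); Q=P[abs(P[:,2]-zt)<4][:,:2].astype(np.float32)
        print(t,round(d["confidence"],2),len(P),"ztop",round(zt,1),"mean",np.round(Q.mean(0),1),"rect",[np.round(a,1) for a in cv2.minAreaRect(Q)])
    for d in arm.spot_point(p,t)[:2]: print("  spot",np.round(T[:3,:3]@d["centre"]+T[:3,3],1),round(d["confidence"],2))
E
python3 look.py w1 notch_yellow notch_purple stand
```

```text
tcp [243.2 521.  248.3] yaw x 154.97 tilt [-0.     -0.0001] t 2.2$[0]: bad value
$[0]: bad value
```

View pics/w1.png

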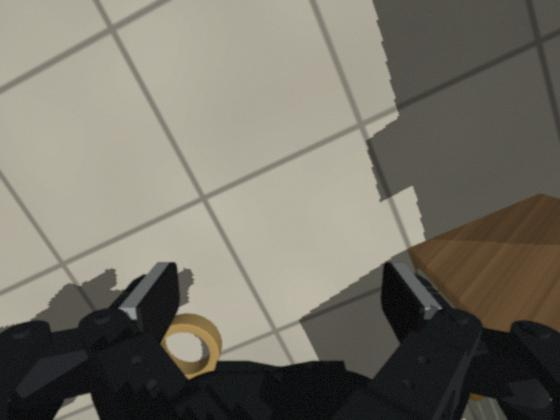

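The rows were refused, so every key is probably required. The picture is unchanged from the last one.

```bash
python3 -m creep '[{"dx":-0.9,"dy":-0.3,"dz":-0.3,"wx":0,"wy":0,"wz":-0.08,"claw":1},{"dx":-0.9,"dy":-0.3,"dz":-0.3,"wx":0,"wy":0,"wz":-0.08,"claw":1},{"dx":-0.9,"dy":-0.3,"dz":-0.3,"wx":0,"wy":0,"wz":-0.08,"claw":1},{"dx":-0.9,"dy":-0.3,"dz":-0.3,"wx":0,"wy":0,"wz":-0.08,"claw":1},{"dx":-0.9,"dy":-0.3,"dz":-0.3,"wx":0,"wy":0,"wz":-0.08,"claw":1},{"dx":-0.9,"dy":-0.3,"dz":-0.3,"wx":0,"wy":0,"wz":-0.08,"claw":1},{"dx":-0.9,"dy":-0.3,"dz":-0.3,"wx":0,"wy":0,"wz":-0.08,"claw":1},{"dx":-0.9,"dy":-0.3,"dz":0,"wx":0,"wy":0,"wz":-0.08,"claw":1}]' 30 && python3 -m creep '[{"dx":-0.9,"dy":-0.3,"dz":0,"wx":0,"wy":0,"wz":0,"claw":1},{"dx":-0.9,"dy":-0.3,"dz":0,"wx":0,"wy":0,"wz":0,"claw":1},{"dx":-0.9,"dy":-0.3,"dz":0,"wx":0,"wy":0,"wz":0,"claw":1},{"dx":-0.9,"dy":-0.3,"dz":0,"wx":0,"wy":0,"wz":0,"claw":1},{"dx":-0.9,"dy":-0.3,"dz":0,"wx":0,"wy":0,"wz":0,"claw":1},{"dx":-0.9,"dy":-0.3,"dz":0,"wx":0,"wy":0,"wz":0,"claw":1},{"dx":0,"dy":0,"dz":0,"wx":0,"wy":0,"wz":0,"claw":1}]' && 
python3 look.py w1 notch_yellow notch_purple stand
```

```text
t: 3.22
tcp_pos: [384.9, 393.0, 302.1]
eef_rot: [0.601, 3.083, 0.002]
force: [0.5, 0.2, 0.1]
grip_width: 85.4
finger_force: 0.0
t: 3.8
tcp_pos: [495.1, 297.4, 300.5]
eef_rot: [0.61, 3.08, -0.003]
force: [0.4, -1.3, -0.2]
grip_width: 85.8
finger_force: 0.0
tcp [495.1 297.4 300.5] yaw x 157.61 tilt [ 0.0013 -0.0021] t 3.8
notch_yellow 0.93 3830 ztop 110.3 mean [520.9 345.8] rect [array([518.5, 348. ]), array([67.2, 72.1]), np.float64(69.6)]
notch_yellow 0.34 2783 ztop 24.3 mean [383.9 326.8] rect [array([385.2, 326.4]), array([83. , 82.7]), np.float64(10.7)]
  spot [530.  345.2 107.9] 0.6
notch_purple 0.58 3844 ztop 110.2 mean [475.8 234.5] rect [array([472.7, 235.5]), array([68.4, 71.7]), np.float64(68.1)]
  spot [478.2 234.9 111. ] 0.67
stand 0.64 14896 ztop 110.7 mean [551.7 267.8] rect [array([544.2, 271.4]), array([238.9,  84.3]), np.float64(68.5)]
stand 0.17 3993 ztop 111.5 mean [394.8  65.8] rect [array([396.7,  61.3]), array([15.9, 58.6]), np.float64(63.1)]
  spot [558.5 264.1  -5. ] 0.68
  spot [526.4 342.1 110. ] 0.24
```

```bash
cat > slot.py <<'E'
from h import *
s=arm.sense();p=arm.snapshot("wrist");T=twc(p,s)
a=np.radians(-22);X=np.array([np.cos(a),np.sin(a)]);Y=np.array([-X[1],X[0]])
for t,g in (("notch_yellow",(524,345)),("notch_purple",(479.3,233.7))):
    ds=arm.cut_out(p,t)
    if not ds: print(t,None);continue
    P=pts(p,ds[0]["pixels"],T);P=P[abs(P[:,2]-110)<5][:,:2]-g
    x=P@X;y=P@Y
    for lo,hi in ((-40,-33),(-26,-20),(-20,-14),(-14,-8)):
        q=np.sort(y[(x>lo)&(x<hi)]);i=np.argmax(np.diff(q)) if len(q)>5 else None
        if i is not None: print(t,(lo,hi),"slot",np.round((q[i],q[i+1]),1),"ctr",round((q[i]+q[i+1])/2,1),"outer",np.round(np.percentile(q,[1,99]),1))
    q=np.sort(x[abs(y)<3]); print("  back",np.round(q[:3],1)," front edge x",np.round(np.percentile(x,1),1),"(expect seat slot bottom ~-0?)")
E
python3 slot.py
```

```text
notch_yellow (-40, -33) slot [-14.6  13.4] ctr -0.6 outer [-34.5  32.9]
notch_yellow (-26, -20) slot [-9.2  7.9] ctr -0.7 outer [-32.4  30.8]
notch_yellow (-20, -14) slot [-9.4  7.8] ctr -0.8 outer [-32.2  31.3]
notch_yellow (-14, -8) slot [-9.2  7.7] ctr -0.7 outer [-32.2  30.8]
  back [8.5 8.7 8.7]  front edge x -39.9 (expect seat slot bottom ~-0?)
notch_purple (-40, -33) slot [-14.4  14.3] ctr -0.0 outer [-34.2  33.2]
notch_purple (-26, -20) slot [-8.8  8. ] ctr -0.4 outer [-32.2  31.4]
notch_purple (-20, -14) slot [-8.8  7.9] ctr -0.4 outer [-31.8  31.4]
notch_purple (-14, -8) slot [-9.   8.5] ctr -0.2 outer [-32.2  31.4]
  back [8.1 8.2 8.3]  front edge x -40.1 (expect seat slot bottom ~-0?)
```

```bash
python3 -m creep '[{"dx":-0.4,"dy":-0.95,"dz":0,"wx":0,"wy":0,"wz":0,"claw":1},{"dx":-0.4,"dy":-0.95,"dz":0,"wx":0,"wy":0,"wz":0,"claw":1},{"dx":-0.4,"dy":-0.95,"dz":0,"wx":0,"wy":0,"wz":0,"claw":1},{"dx":-0.4,"dy":-0.95,"dz":0,"wx":0,"wy":0,"wz":0,"claw":1},{"dx":-0.4,"dy":-0.95,"dz":0,"wx":0,"wy":0,"wz":0,"claw":1},{"dx":-0.4,"dy":-0.95,"dz":0,"wx":0,"wy":0,"wz":0,"claw":1},{"dx":-0.4,"dy":-0.95,"dz":0,"wx":0,"wy":0,"wz":0,"claw":1},{"dx":-0.4,"dy":-0.95,"dz":0,"wx":0,"wy":0,"wz":0,"claw":1}]' && python3 -m creep '[{"dx":-0.4,"dy":-0.95,"dz":0,"wx":0,"wy":0,"wz":0,"claw":1},{"dx":-0.4,"dy":-0.95,"dz":0,"wx":0,"wy":0,"wz":0,"claw":1},{"dx":-0.4,"dy":-0.95,"dz":0,"wx":0,"wy":0,"wz":0,"claw":1},{"dx":-0.4,"dy":-0.95,"dz":0,"wx":0,"wy":0,"wz":0,"claw":1},{"dx":-0.4,"dy":-0.95,"dz":0,"wx":0,"wy":0,"wz":0,"claw":1},{"dx":-0.4,"dy":-0.95,"dz":0,"wx":0,"wy":0,"wz":0,"claw":1},{"dx":-0.4,"dy":-0.95,"dz":0,"wx":0,"wy":0,"wz":0,"claw":1},{"dx":-0.4,"dy":-0.95,"dz":0,"wx":0,"wy":0,"wz":0,"claw":1}]' && python3 -m creep '[{"dx":-0.4,"dy":-0.95,"dz":0,"wx":0,"wy":0,"wz":0,"claw":1},{"dx":-0.4,"dy":-0.95,"dz":0,"wx":0,"wy":0,"wz":0,"claw":1},{"dx":0,"dy":0,"dz":0,"wx":0,"wy":0,"wz":-0.5,"claw":1},{"dx":0,"dy":0,"dz":0,"wx":0,"wy":0,"wz":-0.5,"claw":1},{"dx":0,"dy":0,"dz":0,"wx":0,"wy":0,"wz":-0.5,"claw":1},{"dx":0,"dy":0,"dz":0,"wx":0,"wy":0,"wz":-0.5,"claw":1},{"dx":0,"dy":0,"dz":0,"wx":0,"wy":0,"wz":0,"claw":1}]' && 
python3 look.py w2 pin_yellow pin_purple box
```

```text
t: 4.97
tcp_pos: [494.5, 93.9, 300.9]
eef_rot: [0.602, 3.083, -0.0]
force: [0.8, 0.0, 0.9]
grip_width: 85.5
finger_force: 0.0
t: 5.63
tcp_pos: [497.2, -112.3, 300.9]
eef_rot: [0.602, 3.083, -0.0]
force: [0.2, 0.6, 0.8]
grip_width: 85.9
finger_force: 0.0
t: 6.22
tcp_pos: [498.0, -162.6, 300.9]
eef_rot: [0.35, 3.122, -0.0]
force: [-1.1, 0.1, -0.2]
grip_width: 85.1
finger_force: 0.0
tcp [ 498.  -162.6  300.9] yaw x 167.19 tilt [ 0.0001 -0.0001] t 6.22
pin_yellow 0.73 1230 ztop 136.0 mean [ 435.7 -208.4] rect [array([ 435.7, -208.6]), array([27.3, 26.3]), np.float64(23.0)]
pin_yellow 0.57 1277 ztop 150.9 mean [ 516.1 -178.4] rect [array([ 516.3, -178.7]), array([26.7, 26.2]), np.float64(77.9)]
  spot [ 435.6 -208.5   -4.9] 0.82
  spot [6.726e+02 3.700e+00 2.000e-01] 0.42
pin_purple 0.93 2350 ztop 135.5 mean [ 406.4 -331. ] rect [array([ 406.6, -332.3]), array([28. , 26.5]), np.float64(77.2)]
pin_purple 0.82 1675 ztop 150.6 mean [ 484.6 -313.4] rect [array([ 484.9, -314.1]), array([27. , 26.6]), np.float64(20.4)]
  spot [ 401.7 -331.7   -0.7] 0.82
box 0.93 20756 ztop 100.1 mean [ 566.5 -246.3] rect [array([ 562. , -260.8]), array([204.4, 175.2]), np.float64(76.8)]
  spot [ 587.6 -270.9   -4.3] 0.86
```

View pics/w2.png

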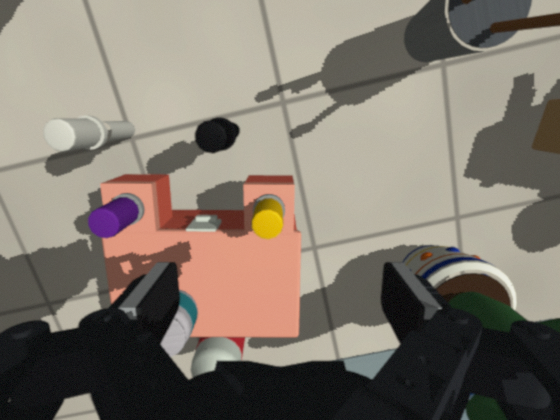

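The picture confirms it: yellow (268,217) and purple (113,216) are the coloured pins in the lugs. Black (216,134) and white (88,132) stand free on the counter. I'll take yellow first.

```bash
python3 -m creep '[{"dx":-0.42,"dy":-0.23,"dz":0,"wx":0,"wy":0,"wz":0,"claw":1},{"dx":-0.43,"dy":-0.23,"dz":0,"wx":0,"wy":0,"wz":0,"claw":1},{"dx":0,"dy":0,"dz":1,"wx":0,"wy":0,"wz":0,"claw":1},{"dx":0,"dy":0,"dz":1,"wx":0,"wy":0,"wz":0,"claw":1},{"dx":0,"dy":0,"dz":1,"wx":0,"wy":0,"wz":0,"claw":1},{"dx":0,"dy":0,"dz":1,"wx":0,"wy":0,"wz":0,"claw":1},{"dx":0,"dy":0,"dz":0,"wx":0,"wy":0,"wz":0,"claw":1}]' && python3 look.py w3 pin_yellow
```

```text
t: 7.15
tcp_pos: [514.7, -178.2, 197.2]
eef_rot: [-0.353, -3.116, -0.001]
force: [-0.0, -0.2, -1.3]
grip_width: 85.3
finger_force: 0.0
tcp [ 514.7 -178.2  197.2] yaw x 167.07 tilt [-0.0054  0.0015] t 7.15
pin_yellow 0.81 2850 ztop 150.8 mean [ 515.8 -178.5] rect [array([ 516.4, -178.7]), array([26.3, 26.4]), np.float64(77.6)]
pin_yellow 0.57 3000 ztop 136.0 mean [ 435.8 -208.4] rect [array([ 435.8, -208.7]), array([26.8, 27. ]), np.float64(78.4)]
  spot [ 432.  -208.    -3.3] 0.84
  spot [ 517.2 -178.7   17.5] 0.68
```

```bash
python3 -m creep '[{"dx":-0.06,"dy":0,"dz":0.8,"wx":0,"wy":0,"wz":0,"claw":1},{"dx":0,"dy":0,"dz":0.8,"wx":0,"wy":0,"wz":0,"claw":1},{"dx":0,"dy":0,"dz":0.8,"wx":0,"wy":0,"wz":0,"claw":1},{"dx":0,"dy":0,"dz":0.1,"wx":0,"wy":0,"wz":0,"claw":1},{"dx":0,"dy":0,"dz":0,"wx":0,"wy":0,"wz":0,"claw":1}]' && python3 -m creep '[{"dx":0,"dy":0,"dz":0,"wx":0,"wy":0,"wz":0,"claw":0},{"dx":0,"dy":0,"dz":0,"wx":0,"wy":0,"wz":0,"claw":0},{"dx":0,"dy":0,"dz":0,"wx":0,"wy":0,"wz":0,"claw":0},{"dx":0,"dy":0,"dz":0,"wx":0,"wy":0,"wz":0,"claw":0},{"dx":0,"dy":0,"dz":0,"wx":0,"wy":0,"wz":0,"claw":0},{"dx":0,"dy":0,"dz":0,"wx":0,"wy":0,"wz":0,"claw":0},{"dx":0,"dy":0,"dz":0,"wx":0,"wy":0,"wz":0,"claw":0},{"dx":0,"dy":0,"dz":0,"wx":0,"wy":0,"wz":0,"claw":0}]' 60
```

```text
t: 7.72
tcp_pos: [517.8, -179.0, 139.1]
eef_rot: [0.354, 3.121, -0.0]
force: [0.1, -0.1, 0.4]
grip_width: 85.7
finger_force: 0.0
t: 8.38
tcp_pos: [517.8, -178.9, 139.0]
eef_rot: [0.353, 3.121, -0.0]
force: [-1.3, 1.8, 9.6]
grip_width: 26.7
finger_force: 58.3
```

```bash
python3 -m creep '[{"dx":0,"dy":0,"dz":-0.3,"wx":0,"wy":0,"wz":0,"claw":0},{"dx":0,"dy":0,"dz":-0.5,"wx":0,"wy":0,"wz":0,"claw":0},{"dx":0,"dy":0,"dz":-0.8,"wx":0,"wy":0,"wz":0,"claw":0},{"dx":0,"dy":0,"dz":-1,"wx":0,"wy":0,"wz":0,"claw":0},{"dx":0,"dy":0,"dz":-1,"wx":0,"wy":0,"wz":0,"claw":0},{"dx":0,"dy":0,"dz":-1,"wx":0,"wy":0,"wz":0,"claw":0},{"dx":0,"dy":0,"dz":-1,"wx":0,"wy":0,"wz":0,"claw":0},{"dx":0,"dy":0,"dz":-0.8,"wx":0,"wy":0,"wz":0,"claw":0}]' && python3 -m creep '[{"dx":0,"dy":0,"dz":0,"wx":0,"wy":0,"wz":0,"claw":0},{"dx":0,"dy":0,"dz":0,"wx":0,"wy":0,"wz":0,"claw":0}]'; python3 look.py w4 pin_yellow pin_yellow_collar
```

```text
t: 9.05
tcp_pos: [517.5, -178.9, 300.7]
eef_rot: [0.353, 3.12, -0.0]
force: [0.1, -0.3, -1.7]
grip_width: 26.2
finger_force: 59.1
t: 9.22
tcp_pos: [517.6, -179.0, 299.1]
eef_rot: [0.354, 3.12, -0.001]
force: [0.3, -0.7, -2.6]
grip_width: 26.6
finger_force: 59.1
tcp [ 517.6 -179.   299.1] yaw x 167.07 tilt [ 0.0012 -0.0005] t 9.22
pin_yellow 0.85 6836 ztop 310.8 mean [ 515.2 -178.8] rect [array([ 516.6, -179.2]), array([26.5, 27.6]), np.float64(79.3)]
pin_yellow 0.69 1179 ztop 136.1 mean [ 435.8 -208.5] rect [array([ 436. , -208.8]), array([26.2, 26.9]), np.float64(35.6)]
  spot [ 515.8 -177.6  180. ] 0.81
  spot [ 431.1 -206.8   -1.2] 0.69
pin_yellow_collar 0.88 6842 ztop 310.8 mean [ 515.1 -178.8] rect [array([ 516.2, -179.1]), array([26.6, 26.7]), np.float64(80.8)]
pin_yellow_collar 0.67 1200 ztop 136.1 mean [ 435.7 -208.6] rect [array([ 435.7, -208.8]), array([27.1, 26.6]), np.float64(51.6)]
  spot [ 439.6 -208.1   83.5] 0.93
  spot [ 514.6 -178.2  260.1] 0.78
```

View pics/w4.png

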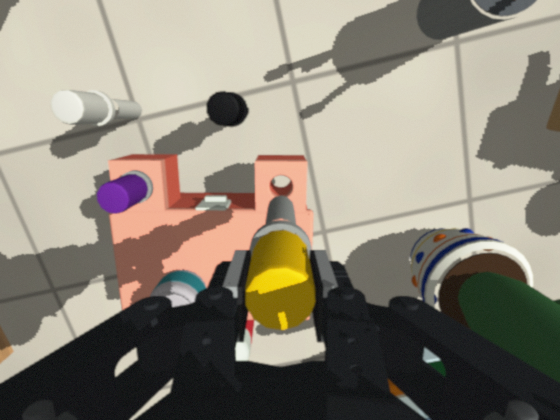

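The yellow pin is held upright at (280,270) and its lug bore at (281,183) is empty. Next I'll carry it to the stand.

```bash
python3 -m creep '[{"dx":0.25,"dy":0.92,"dz":0,"wx":0,"wy":0,"wz":0,"claw":0},{"dx":0.25,"dy":0.92,"dz":0,"wx":0,"wy":0,"wz":0,"claw":0},{"dx":0.25,"dy":0.92,"dz":0,"wx":0,"wy":0,"wz":0,"claw":0},{"dx":0.25,"dy":0.92,"dz":0,"wx":0,"wy":0,"wz":0,"claw":0},{"dx":0.25,"dy":0.92,"dz":0,"wx":0,"wy":0,"wz":0,"claw":0},{"dx":0.25,"dy":0.92,"dz":0,"wx":0,"wy":0,"wz":0,"claw":0},{"dx":0.25,"dy":0.92,"dz":0,"wx":0,"wy":0,"wz":0,"claw":0},{"dx":0.25,"dy":0.92,"dz":0,"wx":0,"wy":0,"wz":0,"claw":0}]' && python3 -m creep '[{"dx":0.25,"dy":0.92,"dz":0,"wx":0,"wy":0,"wz":0,"claw":0},{"dx":0.25,"dy":0.92,"dz":0,"wx":0,"wy":0,"wz":0,"claw":0},{"dx":0.25,"dy":0.92,"dz":0,"wx":0,"wy":0,"wz":0,"claw":0},{"dx":0.25,"dy":0.92,"dz":0,"wx":0,"wy":0,"wz":0,"claw":0},{"dx":0.25,"dy":0.92,"dz":0,"wx":0,"wy":0,"wz":0.5,"claw":0},{"dx":0.25,"dy":0.92,"dz":0,"wx":0,"wy":0,"wz":0.5,"claw":0},{"dx":0.25,"dy":0.92,"dz":0,"wx":0,"wy":0,"wz":0.5,"claw":0},{"dx":0.25,"dy":0.92,"dz":0,"wx":0,"wy":0,"wz":0.5,"claw":0}]' && python3 -m creep '[{"dx":0.56,"dy":0.7,"dz":0,"wx":0,"wy":0,"wz":0,"claw":0},{"dx":0.56,"dy":0.7,"dz":0,"wx":0,"wy":0,"wz":0,"claw":0},{"dx":0.56,"dy":0.7,"dz":0,"wx":0,"wy":0,"wz":0,"claw":0},{"dx":0.56,"dy":0.7,"dz":0,"wx":0,"wy":0,"wz":0,"claw":0},{"dx":0.56,"dy":0.7,"dz":0,"wx":0,"wy":0,"wz":0,"claw":0},{"dx":0.56,"dy":0.7,"dz":0,"wx":0,"wy":0,"wz":0,"claw":0},{"dx":0.56,"dy":0.6,"dz":0,"wx":0,"wy":0,"wz":0,"claw":0},{"dx":0.3,"dy":0.3,"dz":0,"wx":0,"wy":0,"wz":0,"claw":0}]' 
cat > rel.py <<'E'
import sys
from h import *
# pose of TCP in the notch frame
g={"y":(523.7,344.4),"p":(479.2,233.4)}[sys.argv[1]]
a=np.radians(-22);X=np.array([np.cos(a),np.sin(a)]);Y=np.array([-X[1],X[0]])
s=arm.sense();R=Ro.from_rotvec(s["eef_rot"]).as_matrix();d=np.array(s["tcp_pos"][:2])-g
print("notch-frame x,y",np.round((d@X,d@Y),1),"z",round(s["tcp_pos"][2],1),"yaw-158:",round(np.degrees(np.arctan2(R[1,0],R[0,0]))-158,2),"tilt",np.round(R[:2,2],4),"t",s["t"],"w",s["grip_width"],"F",np.round(s["force"],1))
E
python3 rel.py y
```

```text
t: 10.13
tcp_pos: [509.7, 12.7, 297.9]
eef_rot: [-0.354, -3.121, 0.0]
force: [1.2, 0.2, -1.0]
grip_width: 26.6
finger_force: 59.2
t: 10.8
tcp_pos: [507.8, 203.3, 297.9]
eef_rot: [-0.604, -3.082, 0.001]
force: [-0.3, 0.6, -2.4]
grip_width: 26.5
finger_force: 59.2
t: 11.47
tcp_pos: [457.0, 362.1, 297.6]
eef_rot: [-0.598, -3.083, 0.0]
force: [-0.5, -0.4, -2.7]
grip_width: 26.3
finger_force: 59.3
notch-frame x,y [-68.5  -8.6] z 297.6 yaw-158: 0.04 tilt [-0.0014  0.0001] t 11.4667 w 26.273238346588023 F [-0.5 -0.4 -2.7]
```

```bash
python3 -m creep '[{"dx":0.16,"dy":0.34,"dz":0,"wx":0,"wy":0,"wz":0,"claw":0},{"dx":0,"dy":0,"dz":0.9,"wx":0,"wy":0,"wz":0,"claw":0},{"dx":0,"dy":0,"dz":1,"wx":0,"wy":0,"wz":0,"claw":0},{"dx":0,"dy":0,"dz":1,"wx":0,"wy":0,"wz":0,"claw":0},{"dx":0,"dy":0,"dz":1,"wx":0,"wy":0,"wz":0,"claw":0},{"dx":0,"dy":0,"dz":1,"wx":0,"wy":0,"wz":0,"claw":0},{"dx":0,"dy":0,"dz":0.7,"wx":0,"wy":0,"wz":0,"claw":0},{"dx":0,"dy":0,"dz":0,"wx":0,"wy":0,"wz":0,"claw":0}]' && python3 -m creep '[{"dx":0,"dy":0,"dz":0,"wx":0,"wy":0,"wz":0,"claw":0},{"dx":0,"dy":0,"dz":0,"wx":0,"wy":0,"wz":0,"claw":0}]' >/dev/null; python3 rel.py y; python3 look.py w5 pin_yellow; python3 slot.py
```

```text
t: 12.13
tcp_pos: [457.4, 367.6, 155.0]
eef_rot: [-0.603, -3.08, 0.007]
force: [0.0, 0.1, -1.4]
grip_width: 26.1
finger_force: 59.5
notch-frame x,y [-69.7  -1.4] z 159.4 yaw-158: -0.13 tilt [0.0012 0.0006] t 12.3 w 26.056598227123732 F [ 0.5 -1.1 -1.6]
tcp [458.5 369.2 159.4] yaw x 157.87 tilt [0.0012 0.0006] t 12.3
pin_yellow 0.71 6801 ztop 171.1 mean [456.3 369.7] rect [array([457.4, 369.3]), array([26.4, 27.4]), np.float64(68.4)]
  spot [457.6 371.   41.1] 0.71
notch_yellow (-26, -20) slot [-15.   10.7] ctr -2.2 outer [-21.6  16.7]
notch_yellow (-20, -14) slot [-9.2  8.1] ctr -0.6 outer [-22.3  17.5]
notch_yellow (-14, -8) slot [-9.2  8. ] ctr -0.6 outer [-23.5  18.7]
  back [7.9 8.1 8.2]  front edge x -23.8 (expect seat slot bottom ~-0?)
notch_purple (-40, -33) slot [-14.   13.4] ctr -0.3 outer [-34.2  34.2]
notch_purple (-26, -20) slot [-8.   7.8] ctr -0.1 outer [-31.8  17.9]
notch_purple (-20, -14) slot [-8.2  7.7] ctr -0.2 outer [-32.    8.6]
notch_purple (-14, -8) slot [-28.7 -28.4] ctr -28.6 outer [-32.3  -8.3]
  back []  front edge x -42.1 (expect seat slot bottom ~-0?)
```

View pics/w5.png

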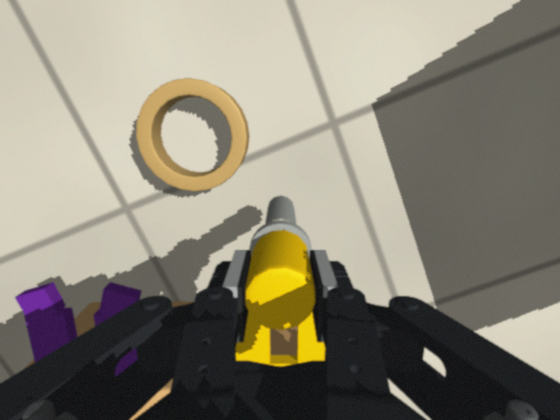

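```bash
python3 -m creep '[{"dx":0,"dy":0.065,"dz":0.12,"wx":0,"wy":0,"wz":0,"claw":0},{"dx":0,"dy":0,"dz":0,"wx":0,"wy":0,"wz":0,"claw":0},{"dx":-0.4,"dy":0,"dz":0,"wx":0,"wy":0,"wz":0,"claw":0},{"dx":-0.4,"dy":0,"dz":0,"wx":0,"wy":0,"wz":0,"claw":0},{"dx":-0.4,"dy":0,"dz":0,"wx":0,"wy":0,"wz":0,"claw":0},{"dx":-0.3,"dy":0,"dz":0,"wx":0,"wy":0,"wz":0,"claw":0},{"dx":0,"dy":0,"dz":0,"wx":0,"wy":0,"wz":0,"claw":0},{"dx":0,"dy":0,"dz":0,"wx":0,"wy":0,"wz":0,"claw":0}]'; python3 rel.py y
```

```text
t: 13.27
tcp_pos: [493.5, 356.2, 155.1]
eef_rot: [-0.603, -3.083, 0.0]
force: [-0.2, 0.7, -1.3]
grip_width: 25.9
finger_force: 59.5
notch-frame x,y [-32.4  -0.3] z 155.1 yaw-158: -0.15 tilt [-0.0002 -0.0001] t 13.2667 w 25.87004597461722 F [-0.2  0.7 -1.3]
```

```bash
python3 -m creep '[{"dx":-0.3,"dy":0.02,"dz":0,"wx":0,"wy":0,"wz":0,"claw":0},{"dx":-0.3,"dy":0,"dz":0,"wx":0,"wy":0,"wz":0,"claw":0},{"dx":-0.3,"dy":0,"dz":0,"wx":0,"wy":0,"wz":0,"claw":0},{"dx":-0.3,"dy":0,"dz":0,"wx":0,"wy":0,"wz":0,"claw":0},{"dx":-0.13,"dy":0,"dz":0,"wx":0,"wy":0,"wz":0,"claw":0},{"dx":0,"dy":0,"dz":0,"wx":0,"wy":0,"wz":0,"claw":0},{"dx":0,"dy":0,"dz":0,"wx":0,"wy":0,"wz":0,"claw":0}]'; python3 rel.py y;python3 look.py w6 pin_yellow
```

```text
t: 13.85
tcp_pos: [524.2, 344.6, 155.2]
eef_rot: [-0.602, -3.083, 0.0]
force: [-0.3, 0.5, -2.0]
grip_width: 26.2
finger_force: 59.5
notch-frame x,y [0.4 0.3] z 155.2 yaw-158: -0.1 tilt [-0.0003  0.    ] t 13.85 w 26.23066504019383 F [-0.3  0.5 -2. ]
tcp [524.2 344.6 155.2] yaw x 157.9 tilt [-0.0003  0.    ] t 13.85
pin_yellow 0.89 6670 ztop 166.8 mean [521.8 345. ] rect [array([523.2, 344.6]), array([25.5, 27.8]), np.float64(67.4)]
  spot [524.8 346.6  33.7] 0.74
```

```bash
python3 -m creep '[{"dx":-0.02,"dy":0,"dz":0.12,"wx":0,"wy":0,"wz":0,"claw":0},{"dx":0,"dy":0,"dz":0.11,"wx":0,"wy":0,"wz":0,"claw":0},{"dx":0,"dy":0,"dz":0,"wx":0,"wy":0,"wz":0,"claw":0},{"dx":0,"dy":0,"dz":0,"wx":0,"wy":0,"wz":0,"claw":0}]'; python3 rel.py y; python3 -m creep '[{"dx":0,"dy":0,"dz":0,"wx":0,"wy":0,"wz":0,"claw":0.3},{"dx":0,"dy":0,"dz":0,"wx":0,"wy":0,"wz":0,"claw":0.8},{"dx":0,"dy":0,"dz":0,"wx":0,"wy":0,"wz":0,"claw":0.8},{"dx":0,"dy":0,"dz":0,"wx":0,"wy":0,"wz":0,"claw":0.8},{"dx":0,"dy":0,"dz":0,"wx":0,"wy":0,"wz":0,"claw":0.8},{"dx":0,"dy":0,"dz":0,"wx":0,"wy":0,"wz":0,"claw":0.8},{"dx":0,"dy":0,"dz":-0.3,"wx":0,"wy":0,"wz":0,"claw":0.8},{"dx":0,"dy":0,"dz":-0.8,"wx":0,"wy":0,"wz":0,"claw":0.8}]'; python3 -m creep '[{"dx":0,"dy":0,"dz":-1,"wx":0,"wy":0,"wz":0,"claw":0.8},{"dx":0,"dy":0,"dz":-1,"wx":0,"wy":0,"wz":0,"claw":1},{"dx":0,"dy":0,"dz":-1,"wx":0,"wy":0,"wz":0,"claw":1},{"dx":0,"dy":0,"dz":-1,"wx":0,"wy":0,"wz":0,"claw":1},{"dx":0,"dy":0,"dz":-1,"wx":0,"wy":0,"wz":0,"claw":1},{"dx":0,"dy":0,"dz":0,"wx":0,"wy":0,"wz":0,"claw":1}]'; python3 look.py w7 pin_yellow pin_yellow_collar
```

```text
t: 14.33
tcp_pos: [524.5, 344.4, 149.3]
eef_rot: [-0.602, -3.083, 0.0]
force: [0.7, -0.2, -2.0]
grip_width: 26.4
finger_force: 59.4
notch-frame x,y [0.7 0.3] z 149.3 yaw-158: -0.09 tilt [-0.0003 -0.0003] t 14.3333 w 26.445317282014855 F [ 0.7 -0.2 -2. ]
t: 15.0
tcp_pos: [523.9, 343.9, 175.7]
eef_rot: [-0.601, -3.081, 0.004]
force: [0.3, -0.6, -0.4]
grip_width: 68.4
finger_force: 0.0
t: 15.5
tcp_pos: [525.5, 345.0, 307.2]
eef_rot: [0.601, 3.079, 0.007]
force: [0.6, -0.4, 0.0]
grip_width: 85.5
finger_force: 0.0
tcp [525.5 345.  307.2] yaw x 157.9 tilt [0.0053 0.0038] t 15.5
pin_yellow 0.71 1281 ztop 160.9 mean [523.  344.7] rect [array([523.1, 344.5]), array([26.1, 26.5]), np.float64(28.6)]
pin_yellow 0.4 3917 ztop 87.7 mean [630.1 223. ] rect [array([630.5, 223.1]), array([69.6, 71.8]), np.float64(37.4)]
  spot [527.1 346.4  27.1] 0.61
  spot [478.1 229.4 112.6] 0.43
pin_yellow_collar 0.83 1271 ztop 160.9 mean [523.  344.8] rect [array([523.3, 344.6]), array([26.7, 26.6]), np.float64(24.4)]
pin_yellow_collar 0.3 2857 ztop 110.3 mean [517.2 347.3] rect [array([517.8, 346.7]), array([68.7, 70.7]), np.float64(67.9)]
  spot [522.5 342.2 112.4] 0.61
```

View pics/w7.png

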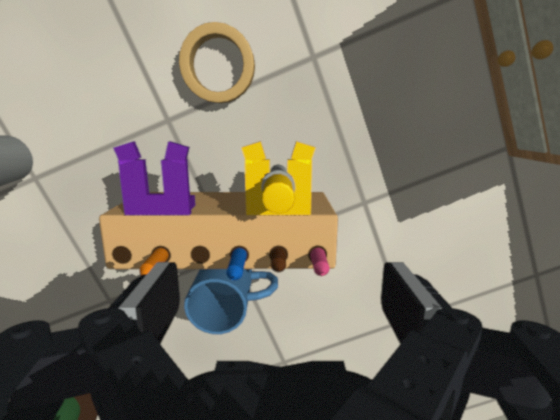

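The yellow pin hangs in the yellow notch at (278,192): top at 160.9 mm, axis 0.6 mm short of the seat. Now purple.

```bash
python3 -m creep '[{"dx":-0.27,"dy":-0.93,"dz":0,"wx":0,"wy":0,"wz":0,"claw":1},{"dx":-0.27,"dy":-0.93,"dz":0,"wx":0,"wy":0,"wz":0,"claw":1},{"dx":-0.27,"dy":-0.93,"dz":0,"wx":0,"wy":0,"wz":0,"claw":1},{"dx":-0.27,"dy":-0.93,"dz":0,"wx":0,"wy":0,"wz":0,"claw":1},{"dx":-0.27,"dy":-0.93,"dz":0,"wx":0,"wy":0,"wz":0,"claw":1},{"dx":-0.27,"dy":-0.93,"dz":0,"wx":0,"wy":0,"wz":0,"claw":1},{"dx":-0.35,"dy":-0.93,"dz":0,"wx":0,"wy":0,"wz":0,"claw":1},{"dx":-0.35,"dy":-0.93,"dz":0,"wx":0,"wy":0,"wz":0,"claw":1}]' && python3 -m creep '[{"dx":-0.35,"dy":-0.93,"dz":0,"wx":0,"wy":0,"wz":0,"claw":1},{"dx":-0.35,"dy":-0.93,"dz":0,"wx":0,"wy":0,"wz":0,"claw":1},{"dx":-0.35,"dy":-0.93,"dz":0,"wx":0,"wy":0,"wz":0,"claw":1},{"dx":-0.35,"dy":-0.93,"dz":0,"wx":0,"wy":0,"wz":0,"claw":1},{"dx":-0.35,"dy":-0.93,"dz":0,"wx":0,"wy":0,"wz":0,"claw":1},{"dx":-0.35,"dy":-0.93,"dz":0,"wx":0,"wy":0,"wz":0,"claw":1},{"dx":-0.35,"dy":-0.93,"dz":0,"wx":0,"wy":0,"wz":0,"claw":1},{"dx":-0.35,"dy":-0.93,"dz":0,"wx":0,"wy":0,"wz":0,"claw":1}]' && python3 -m creep '[{"dx":-0.35,"dy":-0.93,"dz":0,"wx":0,"wy":0,"wz":0,"claw":1},{"dx":-0.35,"dy":-0.93,"dz":0,"wx":0,"wy":0,"wz":0,"claw":1},{"dx":-0.35,"dy":-0.93,"dz":0,"wx":0,"wy":0,"wz":0,"claw":1},{"dx":-0.35,"dy":-0.93,"dz":0,"wx":0,"wy":0,"wz":0,"claw":1},{"dx":-0.35,"dy":-0.93,"dz":0,"wx":0,"wy":0,"wz":-0.5,"claw":1},{"dx":-0.12,"dy":-0.9,"dz":0,"wx":0,"wy":0,"wz":-0.5,"claw":1},{"dx":-0.12,"dy":-0.9,"dz":0,"wx":0,"wy":0,"wz":-0.5,"claw":1},{"dx":-0.12,"dy":-0.9,"dz":0,"wx":0,"wy":0,"wz":-0.5,"claw":1}]' && python3 -m creep '[{"dx":-0.12,"dy":-0.9,"dz":0,"wx":0,"wy":0,"wz":0,"claw":1},{"dx":-0.12,"dy":-0.9,"dz":0,"wx":0,"wy":0,"wz":0,"claw":1},{"dx":-0.12,"dy":-0.9,"dz":0,"wx":0,"wy":0,"wz":0,"claw":1},{"dx":0,"dy":0,"dz":0,"wx":0,"wy":0,"wz":0,"claw":1},{"dx":0,"dy":0,"dz":0,"wx":0,"wy":0,"wz":0,"claw":1}]'; python3 look.py w8 pin_purple
```

```text
t: 16.42
tcp_pos: [508.0, 149.1, 301.6]
eef_rot: [-0.601, -3.083, 0.001]
force: [-0.6, -0.2, 0.3]
grip_width: 85.6
finger_force: 0.0
t: 17.08
tcp_pos: [502.9, -49.6, 301.6]
eef_rot: [-0.602, -3.082, 0.0]
force: [0.2, -0.3, 1.4]
grip_width: 85.0
finger_force: 0.0
t: 17.75
tcp_pos: [487.8, -240.7, 301.5]
eef_rot: [-0.351, -3.121, -0.0]
force: [0.1, 1.6, 0.2]
grip_width: 85.6
finger_force: 0.0
t: 18.17
tcp_pos: [481.6, -308.1, 301.3]
eef_rot: [-0.356, -3.12, -0.001]
force: [-0.3, 0.2, 0.4]
grip_width: 85.4
finger_force: 0.0
tcp [ 481.6 -308.1  301.3] yaw x 166.98 tilt [-0.0012  0.0006] t 18.17
pin_purple 0.86 1122 ztop 136.1 mean [ 406.1 -332.3] rect [array([ 406.5, -332.6]), array([26.7, 26.5]), np.float64(77.7)]
pin_purple 0.78 1239 ztop 150.9 mean [ 484.2 -314.8] rect [array([ 484.7, -314.7]), array([27. , 26.5]), np.float64(44.1)]
  spot [ 404.1 -332.     0.7] 0.71
```

```bash
python3 -m creep '[{"dx":-0.17,"dy":-0.23,"dz":0,"wx":0,"wy":0,"wz":0,"claw":1},{"dx":0,"dy":0,"dz":1,"wx":0,"wy":0,"wz":0,"claw":1},{"dx":0,"dy":0,"dz":1,"wx":0,"wy":0,"wz":0,"claw":1},{"dx":0,"dy":0,"dz":1,"wx":0,"wy":0,"wz":0,"claw":1},{"dx":0,"dy":0,"dz":1,"wx":0,"wy":0,"wz":0,"claw":1},{"dx":0,"dy":0,"dz":0,"wx":0,"wy":0,"wz":0,"claw":1},{"dx":0,"dy":0,"dz":0,"wx":0,"wy":0,"wz":0,"claw":1}]'; python3 look.py w9 pin_purple
```

```text
t: 18.9
tcp_pos: [485.1, -313.8, 202.1]
eef_rot: [-0.353, -3.121, -0.001]
force: [1.2, 0.3, 1.5]
grip_width: 85.4
finger_force: 0.0
tcp [ 485.1 -313.8  202.1] yaw x 167.1 tilt [-0.0011  0.0005] t 18.9
pin_purple 0.88 2503 ztop 136.1 mean [ 406.2 -332.1] rect [array([ 406.5, -332.5]), array([26.6, 27.2]), np.float64(23.5)]
pin_purple 0.68 2709 ztop 150.9 mean [ 483.7 -314.7] rect [array([ 484.2, -314.9]), array([26.4, 26.5]), np.float64(26.7)]
  spot [ 4.030e+02 -3.333e+02  1.000e-01] 0.91
  spot [ 484.5 -319.9   14.2] 0.82
```

View pics/w9.png

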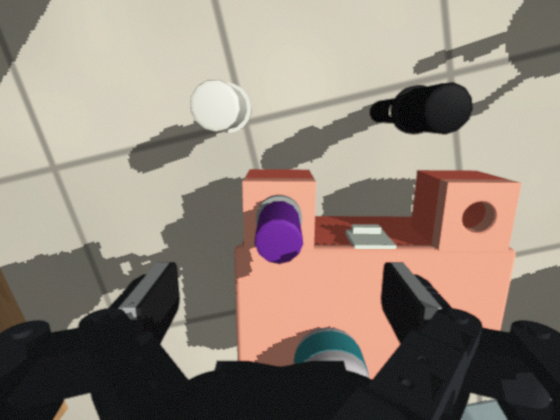

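The purple pin in its lug is centred between the fingers at (279,232). White (217,105) and black (445,108) are clear. I'll descend and grip.

```bash
python3 -m creep '[{"dx":0,"dy":-0.04,"dz":0.8,"wx":0,"wy":0,"wz":0,"claw":1},{"dx":0,"dy":0,"dz":0.8,"wx":0,"wy":0,"wz":0,"claw":1},{"dx":0,"dy":0,"dz":0.8,"wx":0,"wy":0,"wz":0,"claw":1},{"dx":0,"dy":0,"dz":0.12,"wx":0,"wy":0,"wz":0,"claw":1},{"dx":0,"dy":0,"dz":0,"wx":0,"wy":0,"wz":0,"claw":1}]' && python3 -m creep '[{"dx":0,"dy":0,"dz":0,"wx":0,"wy":0,"wz":0,"claw":0},{"dx":0,"dy":0,"dz":0,"wx":0,"wy":0,"wz":0,"claw":0},{"dx":0,"dy":0,"dz":0,"wx":0,"wy":0,"wz":0,"claw":0},{"dx":0,"dy":0,"dz":0,"wx":0,"wy":0,"wz":0,"claw":0},{"dx":0,"dy":0,"dz":0,"wx":0,"wy":0,"wz":0,"claw":0},{"dx":0,"dy":0,"dz":0,"wx":0,"wy":0,"wz":0,"claw":0},{"dx":0,"dy":0,"dz":0,"wx":0,"wy":0,"wz":0,"claw":0},{"dx":0,"dy":0,"dz":0,"wx":0,"wy":0,"wz":0,"claw":0}]' 60
```

```text
t: 19.47
tcp_pos: [484.8, -315.0, 139.5]
eef_rot: [-0.354, -3.121, 0.0]
force: [0.4, 0.6, 1.0]
grip_width: 85.3
finger_force: 0.0
t: 20.13
tcp_pos: [485.0, -315.0, 139.8]
eef_rot: [0.354, 3.121, -0.001]
force: [-1.1, 1.6, 9.4]
grip_width: 26.4
finger_force: 58.4
```

```bash
python3 -m creep '[{"dx":0,"dy":0,"dz":-0.3,"wx":0,"wy":0,"wz":0,"claw":0},{"dx":0,"dy":0,"dz":-0.5,"wx":0,"wy":0,"wz":0,"claw":0},{"dx":0,"dy":0,"dz":-0.8,"wx":0,"wy":0,"wz":0,"claw":0},{"dx":0,"dy":0,"dz":-1,"wx":0,"wy":0,"wz":0,"claw":0},{"dx":0,"dy":0,"dz":-1,"wx":0,"wy":0,"wz":0,"claw":0},{"dx":0,"dy":0,"dz":-1,"wx":0,"wy":0,"wz":0,"claw":0},{"dx":0,"dy":0,"dz":-1,"wx":0,"wy":0,"wz":0,"claw":0},{"dx":0,"dy":0,"dz":-0.8,"wx":0,"wy":0,"wz":0,"claw":0}]' && python3 -m creep '[{"dx":0,"dy":0,"dz":0,"wx":0,"wy":0,"wz":0,"claw":0},{"dx":0,"dy":0,"dz":0,"wx":0,"wy":0,"wz":0,"claw":0},{"dx":0.09,"dy":0.97,"dz":0,"wx":0,"wy":0,"wz":0,"claw":0},{"dx":0.09,"dy":0.97,"dz":0,"wx":0,"wy":0,"wz":0,"claw":0},{"dx":0.09,"dy":0.97,"dz":0,"wx":0,"wy":0,"wz":0,"claw":0},{"dx":0.09,"dy":0.97,"dz":0,"wx":0,"wy":0,"wz":0,"claw":0},{"dx":0.09,"dy":0.97,"dz":0,"wx":0,"wy":0,"wz":0,"claw":0},{"dx":0.09,"dy":0.97,"dz":0,"wx":0,"wy":0,"wz":0,"claw":0}]'; python3 look.py w10 pin_purple
```

```text
t: 20.8
tcp_pos: [484.7, -314.9, 301.6]
eef_rot: [0.353, 3.12, -0.001]
force: [-0.2, -0.8, -1.1]
grip_width: 26.4
finger_force: 59.1
t: 21.47
tcp_pos: [503.7, -168.9, 298.2]
eef_rot: [-0.353, -3.12, -0.0]
force: [-0.3, 0.0, -1.6]
grip_width: 26.3
finger_force: 59.3
tcp [ 503.7 -168.9  298.2] yaw x 167.07 tilt [-0.0017  0.0004] t 21.47
pin_purple 0.82 6864 ztop 309.0 mean [ 502.2 -168.7] rect [array([ 503.6, -169. ]), array([26.1, 27.5]), np.float64(78.1)]
pin_purple 0.67 2282 ztop 135.6 mean [ 406.4 -331. ] rect [array([ 406.1, -332.1]), array([27.5, 25.9]), np.float64(74.6)]
  spot [ 403.9 -330.8   -0.6] 0.86
  spot [673.1   3.7  -2.1] 0.44
```

```bash
python3 -m creep '[{"dx":0.21,"dy":0.94,"dz":0,"wx":0,"wy":0,"wz":0,"claw":0},{"dx":0.21,"dy":0.94,"dz":0,"wx":0,"wy":0,"wz":0,"claw":0},{"dx":0.21,"dy":0.94,"dz":0,"wx":0,"wy":0,"wz":0,"claw":0},{"dx":0.21,"dy":0.94,"dz":0,"wx":0,"wy":0,"wz":0,"claw":0},{"dx":0.21,"dy":0.94,"dz":0,"wx":0,"wy":0,"wz":0,"claw":0},{"dx":0.21,"dy":0.94,"dz":0,"wx":0,"wy":0,"wz":0,"claw":0},{"dx":0.21,"dy":0.94,"dz":0,"wx":0,"wy":0,"wz":0,"claw":0},{"dx":0.21,"dy":0.94,"dz":0,"wx":0,"wy":0,"wz":0,"claw":0}]' && python3 -m creep '[{"dx":0.21,"dy":0.94,"dz":0,"wx":0,"wy":0,"wz":0,"claw":0},{"dx":0.21,"dy":0.94,"dz":0,"wx":0,"wy":0,"wz":0,"claw":0},{"dx":0.21,"dy":0.94,"dz":0,"wx":0,"wy":0,"wz":0,"claw":0},{"dx":0.21,"dy":0.94,"dz":0,"wx":0,"wy":0,"wz":0.5,"claw":0},{"dx":0.21,"dy":0.94,"dz":0,"wx":0,"wy":0,"wz":0.5,"claw":0},{"dx":0.21,"dy":0.94,"dz":0,"wx":0,"wy":0,"wz":0.5,"claw":0},{"dx":0.21,"dy":0.94,"dz":0,"wx":0,"wy":0,"wz":0.48,"claw":0},{"dx":0,"dy":0,"dz":0,"wx":0,"wy":0,"wz":0,"claw":0}]' && python3 -m creep '[{"dx":0.76,"dy":0.2,"dz":0,"wx":0,"wy":0,"wz":0,"claw":0},{"dx":0.76,"dy":0.2,"dz":0,"wx":0,"wy":0,"wz":0,"claw":0},{"dx":0.76,"dy":0.2,"dz":0,"wx":0,"wy":0,"wz":0,"claw":0},{"dx":0.76,"dy":0.2,"dz":0,"wx":0,"wy":0,"wz":0,"claw":0},{"dx":0.76,"dy":0.2,"dz":0,"wx":0,"wy":0,"wz":0,"claw":0},{"dx":0.76,"dy":0.2,"dz":0,"wx":0,"wy":0,"wz":0,"claw":0},{"dx":0,"dy":0,"dz":0,"wx":0,"wy":0,"wz":0,"claw":0},{"dx":0,"dy":0,"dz":0,"wx":0,"wy":0,"wz":0,"claw":0}]'; python3 rel.py p
```

```text
t: 22.28
tcp_pos: [505.0, 22.6, 298.4]
eef_rot: [-0.355, -3.12, 0.001]
force: [0.7, -0.2, -1.4]
grip_width: 26.5
finger_force: 59.6
t: 22.95
tcp_pos: [511.7, 194.5, 298.0]
eef_rot: [-0.597, -3.083, -0.002]
force: [-0.5, 0.4, -2.3]
grip_width: 26.3
finger_force: 59.7
t: 23.62
tcp_pos: [417.5, 260.9, 298.7]
eef_rot: [-0.598, -3.084, 0.001]
force: [1.2, -0.2, -1.4]
grip_width: 26.4
finger_force: 59.8
notch-frame x,y [-67.6   2.4] z 298.7 yaw-158: 0.04 tilt [-0.0005 -0.0007] t 23.6167 w 26.37406313656069 F [ 1.2 -0.2 -1.4]
```

Lower to TCP z of about 156, correcting dy by -2.4 mm and dx by +4 mm.

```bash
python3 -m creep '[{"dx":0.16,"dy":-0.1,"dz":0,"wx":0,"wy":0,"wz":0,"claw":0},{"dx":0,"dy":0,"dz":0.9,"wx":0,"wy":0,"wz":0,"claw":0},{"dx":0,"dy":0,"dz":1,"wx":0,"wy":0,"wz":0,"claw":0},{"dx":0,"dy":0,"dz":1,"wx":0,"wy":0,"wz":0,"claw":0},{"dx":0,"dy":0,"dz":1,"wx":0,"wy":0,"wz":0,"claw":0},{"dx":0,"dy":0,"dz":1,"wx":0,"wy":0,"wz":0,"claw":0},{"dx":0,"dy":0,"dz":0.75,"wx":0,"wy":0,"wz":0,"claw":0},{"dx":0,"dy":0,"dz":0,"wx":0,"wy":0,"wz":0,"claw":0}]' && python3 -m creep '[{"dx":0,"dy":0,"dz":0,"wx":0,"wy":0,"wz":0,"claw":0},{"dx":0,"dy":0,"dz":0,"wx":0,"wy":0,"wz":0,"claw":0}]' >/dev/null; python3 rel.py p; python3 look.py w11 pin_purple; python3 slot.py|grep purple
```

```text
t: 24.28
tcp_pos: [412.3, 258.9, 154.9]
eef_rot: [-0.601, -3.08, 0.006]
force: [-0.5, -1.2, -1.8]
grip_width: 26.6
finger_force: 59.7
notch-frame x,y [-71.    0.2] z 158.8 yaw-158: -0.04 tilt [0.0009 0.0004] t 24.45 w 26.593369449618045 F [ 0.1  0.6 -1.9]
tcp [413.4 260.2 158.8] yaw x 157.96 tilt [0.0009 0.0004] t 24.45
pin_purple 0.84 6849 ztop 169.7 mean [412.  260.4] rect [array([413.2, 260. ]), array([26.4, 27.6]), np.float64(65.0)]
  spot [414.8 257.4  31.2] 0.55
notch_purple None
```

```bash
python3 -m creep '[{"dx":0,"dy":0,"dz":0.1,"wx":0,"wy":0,"wz":0,"claw":0},{"dx":-0.4,"dy":0,"dz":0,"wx":0,"wy":0,"wz":0,"claw":0},{"dx":-0.4,"dy":0,"dz":0,"wx":0,"wy":0,"wz":0,"claw":0},{"dx":-0.4,"dy":0,"dz":0,"wx":0,"wy":0,"wz":0,"claw":0},{"dx":-0.3,"dy":0,"dz":0,"wx":0,"wy":0,"wz":0,"claw":0},{"dx":0,"dy":0,"dz":0,"wx":0,"wy":0,"wz":0,"claw":0},{"dx":0,"dy":0,"dz":0,"wx":0,"wy":0,"wz":0,"claw":0}]'; python3 rel.py p
```

```text
t: 25.33
tcp_pos: [447.9, 246.1, 155.2]
eef_rot: [-0.601, -3.083, 0.0]
force: [-0.3, 0.8, -1.5]
grip_width: 26.5
finger_force: 59.7
notch-frame x,y [-33.8  -0. ] z 155.2 yaw-158: -0.05 tilt [-0.0003 -0.0001] t 25.3333 w 26.545252174053505 F [-0.3  0.8 -1.5]
```

```bash
python3 -m creep '[{"dx":-0.3,"dy":0,"dz":0,"wx":0,"wy":0,"wz":0,"claw":0},{"dx":-0.3,"dy":0,"dz":0,"wx":0,"wy":0,"wz":0,"claw":0},{"dx":-0.3,"dy":0,"dz":0,"wx":0,"wy":0,"wz":0,"claw":0},{"dx":-0.3,"dy":0,"dz":0,"wx":0,"wy":0,"wz":0,"claw":0},{"dx":-0.17,"dy":0,"dz":0,"wx":0,"wy":0,"wz":0,"claw":0},{"dx":0,"dy":0,"dz":0,"wx":0,"wy":0,"wz":0,"claw":0},{"dx":0,"dy":0,"dz":0,"wx":0,"wy":0,"wz":0,"claw":0}]'; python3 rel.py p;python3 look.py w12 pin_purple
```

```text
t: 25.92
tcp_pos: [479.4, 233.5, 155.2]
eef_rot: [-0.6, -3.084, 0.0]
force: [-0.5, -0.2, -2.7]
grip_width: 26.3
finger_force: 59.7
notch-frame x,y [0.1 0.2] z 155.2 yaw-158: -0.02 tilt [-0.0003 -0.    ] t 25.9167 w 26.336953696208383 F [-0.5 -0.2 -2.7]
tcp [479.4 233.5 155.2] yaw x 157.98 tilt [-0.0003 -0.    ] t 25.92
pin_purple 0.83 6739 ztop 166.1 mean [477.9 233.7] rect [array([479.3, 233.2]), array([25.7, 27.8]), np.float64(67.9)]
  spot [478.3 232.4  28.1] 0.75
```

```bash
python3 -m creep '[{"dx":0,"dy":0,"dz":0.11,"wx":0,"wy":0,"wz":0,"claw":0},{"dx":0,"dy":0,"dz":0.1,"wx":0,"wy":0,"wz":0,"claw":0},{"dx":0,"dy":0,"dz":0,"wx":0,"wy":0,"wz":0,"claw":0},{"dx":0,"dy":0,"dz":0,"wx":0,"wy":0,"wz":0,"claw":0}]'; python3 -m creep '[{"dx":0,"dy":0,"dz":0,"wx":0,"wy":0,"wz":0,"claw":0.3},{"dx":0,"dy":0,"dz":0,"wx":0,"wy":0,"wz":0,"claw":0.8},{"dx":0,"dy":0,"dz":0,"wx":0,"wy":0,"wz":0,"claw":0.8},{"dx":0,"dy":0,"dz":0,"wx":0,"wy":0,"wz":0,"claw":0.8},{"dx":0,"dy":0,"dz":0,"wx":0,"wy":0,"wz":0,"claw":0.8},{"dx":0,"dy":0,"dz":0,"wx":0,"wy":0,"wz":0,"claw":0.8},{"dx":0,"dy":0,"dz":-0.3,"wx":0,"wy":0,"wz":0,"claw":0.8},{"dx":0,"dy":0,"dz":-0.8,"wx":0,"wy":0,"wz":0,"claw":0.8}]'; python3 -m creep '[{"dx":0,"dy":0,"dz":-1,"wx":0,"wy":0,"wz":0,"claw":0.8},{"dx":0,"dy":0,"dz":-1,"wx":0,"wy":0,"wz":0,"claw":1},{"dx":0,"dy":0,"dz":-1,"wx":0,"wy":0,"wz":0,"claw":1},{"dx":0,"dy":0,"dz":-1,"wx":0,"wy":0,"wz":0,"claw":1},{"dx":0,"dy":0,"dz":-1,"wx":0,"wy":0,"wz":0,"claw":1},{"dx":0,"dy":0,"dz":0,"wx":0,"wy":0,"wz":0,"claw":1},{"dx":0,"dy":0,"dz":0,"wx":0,"wy":0,"wz":0,"claw":1}]'; python3 look.py w13 pin_purple pin_yellow
```

```text
t: 26.4
tcp_pos: [479.3, 233.7, 149.9]
eef_rot: [-0.599, -3.084, 0.0]
force: [0.0, 0.8, -0.6]
grip_width: 26.3
finger_force: 59.9
t: 27.07
tcp_pos: [478.7, 233.2, 176.6]
eef_rot: [-0.599, -3.081, 0.003]
force: [-0.5, -0.3, 0.1]
grip_width: 68.5
finger_force: 0.0
t: 27.65
tcp_pos: [479.6, 233.7, 303.8]
eef_rot: [0.599, 3.082, 0.002]
force: [0.3, 0.1, -0.6]
grip_width: 85.3
finger_force: 0.0
tcp [479.6 233.7 303.8] yaw x 158.0 tilt [0.0019 0.001 ] t 27.65
pin_purple 0.72 1354 ztop 160.9 mean [478.6 233.5] rect [array([479.1, 233.2]), array([26.7, 27.1]), np.float64(30.6)]
pin_purple 0.51 4003 ztop 87.9 mean [630.4 223.4] rect [array([630.6, 223.2]), array([70.2, 71.2]), np.float64(68.6)]
  spot [479.9 229.9  22.8] 0.6
pin_yellow 0.91 1642 ztop 160.8 mean [522.6 343.5] rect [array([523.3, 343.9]), array([26.8, 27.1]), np.float64(29.2)]
pin_yellow 0.67 2804 ztop 110.4 mean [471.1 236.3] rect [array([472.6, 236. ]), array([67.3, 70.8]), np.float64(68.2)]
  spot [525.1 344.6  29.2] 0.68
```

View pics/w13.png

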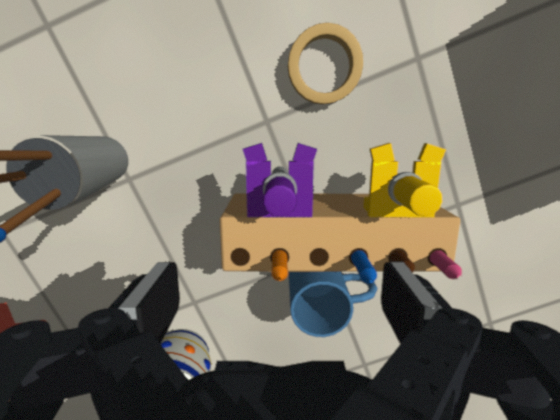

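Both pins hang seated, purple at (280,190) and yellow at (415,192), and the gripper is clear. Handing in.

```bash
python3 -c "
from plant import arm
print(arm.close_job())"
```

```text
the job is handed in; nothing more can be done
None
```

Job handed in at about 28 s (no verdict returned): both pins hang upright, released, in the notches of their own colour, each measured within 1 mm of its seat, and nothing else was disturbed that I could see.

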